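Hang the valve stem caddy in the parts bin

ROBOT

A 7-joint arm with a two-finger parallel gripper is mounted at the origin on the work surface. World frame = base frame: x ahead of the robot, y to its left, z up, the work surface at z = 0. Lengths are in m, angles in rad, forces in N, time in s.
With the tool pointing down it reaches from about 0.4 to 0.85 m from the base axis. Payload 10.4 kg.
Tool frame: the origin (TCP) lies where the fingers leave the gripper's body, on its centre line; the fingertips stand 73 mm ahead of it and the grasp point (between the pads) lies 54 mm ahead of it; z points along the fingers, y is the line along which they close (so a half turn about z gives the same grasp; the last joint's range is limited). The gripper opens to 85 mm and grips with 20 to 120 N. Pads are 22 mm wide; open, the fingers measure 114 mm over their backs; the gripper's body (76 mm by 85 mm) begins 54 mm behind the grasp point. The pads swing forward as they close: fully open they stand 13 mm farther back than shut.
Start: joints at [-1.315, 0.332, -0.065, 1.46, 0.022, 1.35, -0.088], TCP at [0.172, 0.601, 0.304] pointing down, gripper open.
Joint ranges: [-2.6, 2.6], [-0.5, 2.12], [-1.47, 1.34], [0.16, 2.42], [-1.27, 4.41], [0.06, 2.06], [-2.6, 2.6]. Speed limits (rad/s): [2.22, 2.22, 2.79, 2.79, 3.14, 3.14, 3.14].

INTERFACE

Orientations are given as a unit quaternion [x, y, z, w].
In Python, from workcell import manip, camera gives the robot as it stands. The module is installed in compiled form; this text tells all that it offers.
- The arm moves only by the shell command python3 -m creep 'ROWS' [OPENING] [FORCE]. ROWS is JSON, a list of rows, each a list of 2 entries, a list of its own where there are three numbers: the shift along the tool's x, y, z in mm, then the turn about the tool's z in rad. In form: [[[tx, ty, tz], twist], ...]. A call has 1 to 5 rows; each row is the pose to reach, as a shift and turn from the pose commanded when the call began, along the tool's axes at that moment; what a row does not reach only later rows make up. A row lasts 1/12 s, in which the tool goes at most 41.7 mm and 7.16 degrees, less where a joint would pass 70% of its speed; a pose out of reach is approached as far as the arm can. A call with a gripper value outside its range is refused whole. OPENING is the opening, from 0 (shut) to 1 (fully open), set as the call begins (- or left out, the last holds). The fingers move at their own pace and stop on an object; FORCE is the grip in N (left out, the last holds). Time passes only in rows, so rows that repeat a pose let the fingers close. It gives the time, the measured TCP pose, the force, the opening and the grip force at its end, in the units of the state.
- manip.get_obs(): the state, without advancing time (a new reading comes with each control period).
- camera(name): name is "scene" or "top"; returns a dict with "pixels" (480x640x3 uint8, red, green, blue), "z_map" (480x640 float32, m along the optical axis (not along the pixel's ray), 0 where there is no reading), "fx", "fy", "cx", "cy" (pixels), "distortion" ([k1, k2, p1, p2, k3] as OpenCV has them; the pictures are not rectified), "extrinsics" (4x4, takes a point from world to camera coordinates). Camera axes: x right, y down, z forward; pixel columns grow to the right and rows downward; lengths in m; the calibration is good to about 2 mm. A picture is of the moment at which its call begins.
- manip.hand_in(): hands the job in; it is judged then, once.
The state is a dict: "clock": time; "joint_pos": joint angles; "joint_velocities": joint speeds; "tau": joint torques, N m; "position": TCP position; "ee_rot": TCP orientation; "ft_force": force on the tool from outside, world axes, zero at the start; "torque": the same for the moment, N m; "grip_width": opening from 0.0 (shut) to 1.0 (fully open); "grasp_force": force on a finger pad.
Only numpy, scipy, OpenCV 4.12 (cv2) and the standard library are available. Lean on these libraries where they do the work, as an engineer would, in place of code of your own. Each camera call takes 0.05 s, during which the arm holds its last target. There are 200 camera calls.

TASK

Hang the yellow caddy inside the blue parts bin by its bent lip: the lip goes over the bin rim opposite the hinged lid, with the tray inside the bin. Keep hold of it until the lip is over the rim, then let go so that it hangs there freely and still, with the three valve stems still in its tray. Leave the bin's lid and the other things on the bench as they are.

Things in the scene. Friction and masses are not known exactly. Their poses are not given: they have to be found in the camera images.
- bin: (sizes in mm) blue open steel parts bin, fixed; outside 160 (x) by 220 (y) by 120 high, walls 6 thick; origin at the centre of its underside, z up. Its -x wall has the free rim; a plain steel lid is fixed open on the +x rim, leaning back away from the opening, top edge 224 up. Some stems lie on its floor, out of the way. It stands left or right of the middle, turned up to 0.3 rad
- near_rim (a point): point on the bin: middle (across y and across the thickness) of the top edge of the -x wall, at bin (-77, 0, 120) mm; its axes are the bin's
- caddy: (mm) yellow sheet-steel caddy, about 0.28 kg, standing on the bench, turned up to 0.6 rad; origin at the centre of its underside, z up. Tray 50 (x) by 120 (y), walls 30 high. Back plate on its -x side, 73 high, outer face at x = -25; standing stems reach z = 51. Hung on the 6 thick wall it leans up to 0.16 rad, base towards the wall
- lip (a point): (mm) middle of the roof of the slot under the caddy's bent lip, at caddy (-33, 0, 70); comes to rest on the bin's rim. The slot is 16 wide (caddy x -41 to -25), 120 long in y, open downwards; the lip is 3 thick, its outer flange is straight down to z = 57, then flares outwards to x = -49, ending at z = 46
- tab (a point): (mm) point on the caddy's upright black plastic grip tab, at caddy (0, 0, 90), on its mid-plane and 15 below its top; tab 8 thick (y), 36 long (x -18 to 18), black part from z = 57 to 105; to be pinched across y from above
- stem_a: black rubber snap-in valve stem with brass tip, 48 mm tall, foot 19 mm diameter, standing loose in the caddy tray (two on one side of the divider, one on the other); origin at the centre of its foot
- stem_b: black rubber snap-in valve stem with brass tip, 48 mm tall, foot 19 mm diameter, standing loose in the caddy tray (two on one side of the divider, one on the other); origin at the centre of its foot
- stem_c: black rubber snap-in valve stem with brass tip, 48 mm tall, foot 19 mm diameter, standing loose in the caddy tray (two on one side of the divider, one on the other); origin at the centre of its foot
- core_tool: squat chrome valve core tool, 44 mm diameter, 70 mm tall, standing on the bench; origin at the centre of its underside; not to be disturbed
- weight: zinc clip-on balance weight lying on the bench, 80 by 18 by 22 mm high; origin at the centre of its underside, long axis x; not to be disturbed
- driver: screwdriver lying on the bench, 180 mm long along its x, up to 35 mm high; not to be disturbed

How it is judged:
On the way, in this order (a step that is already met when the one before it is completed fails the run):
1. the caddy is held and lifted clear of the bench (contact force between the fingers and caddy above 0.5 N and height (world z) of caddy above 0.04 m), for 0.2 s.
2. still held, its lip is over the bin's free rim and at most 14 mm above it, tray inside (contact force between the fingers and caddy above 0.5 N and x of lip in the frame of bin between -0.091 and -0.063 m and y of lip in the frame of bin between -0.06 and 0.06 m and z of lip in the frame of bin between 0.11 and 0.134 m and x of tab in the frame of bin above -0.07 m), for 0.1 s.
At the end, for the whole second after the job is handed in: Caddy hangs still by its lip on the rim opposite the lid, tray inside: slot roof within 8 mm of rim height, 14 mm across the wall, 60 mm of its middle along it; within 0.3 rad of upright and of square; three stems in the tray; core tool, weight, screwdriver within 30 mm of their starts (x of lip in the frame of bin between -0.091 and -0.063 m and y of lip in the frame of bin between -0.06 and 0.06 m and z of lip in the frame of bin between 0.112 and 0.128 m and x of tab in the frame of bin above -0.07 m and angle between caddy's own z axis and vertical below 0.3 rad and angle between the x axis of caddy and the x axis of bin, either way round below 0.3 rad and linear speed of caddy below 0.02 m/s and angular speed of caddy below 0.2 rad/s and x of stem_a in the frame of caddy between -0.03 and 0.03 m and y of stem_a in the frame of caddy between -0.065 and 0.065 m and z of stem_a in the frame of caddy between -0.01 and 0.04 m and x of stem_b in the frame of caddy between -0.03 and 0.03 m and y of stem_b in the frame of caddy between -0.065 and 0.065 m and z of stem_b in the frame of caddy between -0.01 and 0.04 m and x of stem_c in the frame of caddy between -0.03 and 0.03 m and y of stem_c in the frame of caddy between -0.065 and 0.065 m and z of stem_c in the frame of caddy between -0.01 and 0.04 m and distance of each of core_tool, weight, driver from where it was at the start of the episode below 0.03 m); the robot touches nothing.
It also fails if it takes over 51 s, if anything falls off the work surface, if the arm or the gripper's body presses on something with over 40 N, if the wrist force passes 120 N, or if a joint passes its speed limit or range.

## Working session

There is one attempt and no reset: what is moved stays moved. The work goes in short steps, Python scripts to look and compute and a shell command to move; the robot and the scene stay as the last step left them, time stands still between calls to the robot, and variables do not carry over. Pictures are saved under pics/ and viewed, at most 10 in all, crops included, and the job is handed in when it is done.

```bash
mkdir -p pics; cat > h.py <<'E'
import numpy as np, cv2
from workcell import manip, camera
from scipy.spatial.transform import Rotation as R
def cloud(c):
    K=np.array([[c['fx'],0,c['cx']],[0,c['fy'],c['cy']],[0,0,1]]);D=np.array(c['distortion'])
    v,u=np.mgrid[:480,:640]; p=cv2.undistortPoints(np.stack([u,v],-1).reshape(-1,1,2).astype(np.float64),K,D).reshape(480,640,2)
    z=c['z_map'].astype(float); P=np.dstack([p[...,0]*z,p[...,1]*z,z]); E=np.array(c['extrinsics'])
    W=(P-E[:3,3])@E[:3,:3]; W[z==0]=np.nan
    return W
def save(c,n): cv2.imwrite('pics/'+n,c['pixels'][...,::-1])
E
python3 - <<'E'
from h import *
for n in('scene','top'):
    c=camera(n); save(c,n+'0.png'); np.savez(n+'0.npz',W=cloud(c),px=c['pixels'])
    print(n,c['fx'],np.round(c['extrinsics'],3).tolist())
print(manip.get_obs())
E
```

```text
scene 512.8203775645168 [[-0.776, 0.631, 0.018, 0.444], [0.403, 0.517, -0.755, -0.141], [-0.486, -0.579, -0.655, 1.293], [0.0, 0.0, 0.0, 1.0]]
top 569.5401860569383 [[-0.015, -1.0, -0.017, 0.019], [-0.995, 0.016, -0.102, 0.574], [0.103, 0.016, -0.995, 1.112], [0.0, 0.0, 0.0, 1.0]]
{'clock': 0.1, 'joint_pos': array([-1.31457322,  0.33281325, -0.06471521,  1.46083229,  0.02158958,
        1.34988359, -0.08849211]), 'joint_velocities': array([-0.00087262, -0.00093345, -0.0006221 , -0.00100016,  0.00193932,
        0.00297129,  0.00091167]), 'tau': array([ 1.99617076e-03, -6.26753139e+01,  4.92131012e-02, -3.92422986e+01,
        1.63209555e-02,  7.10622378e-03, -4.41663440e-05]), 'position': array([0.17193891, 0.60064492, 0.30320457]), 'ee_rot': array([ 1.38941232e-01,  9.90300434e-01, -6.17169761e-04, -6.67571087e-05]), 'ft_force': array([-0.40364819, -0.21183843, -0.06685912]), 'torque': array([0.01177324, 0.01664727, 0.0403801 ]), 'grasp_force': 0.0, 'grip_width': 1.000416409915646}
```

View pics/scene0.png

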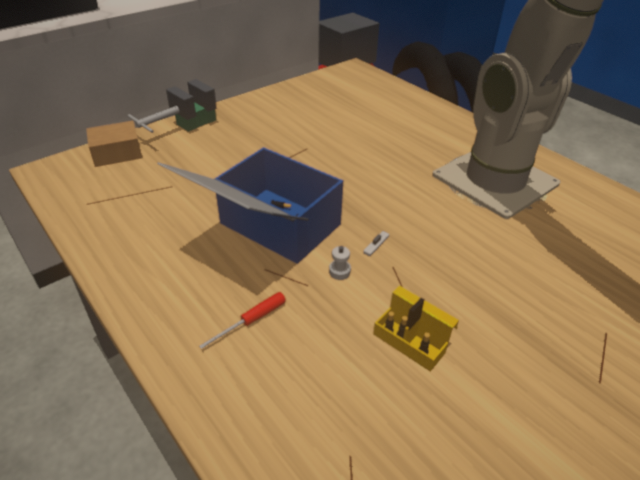

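View pics/top0.png

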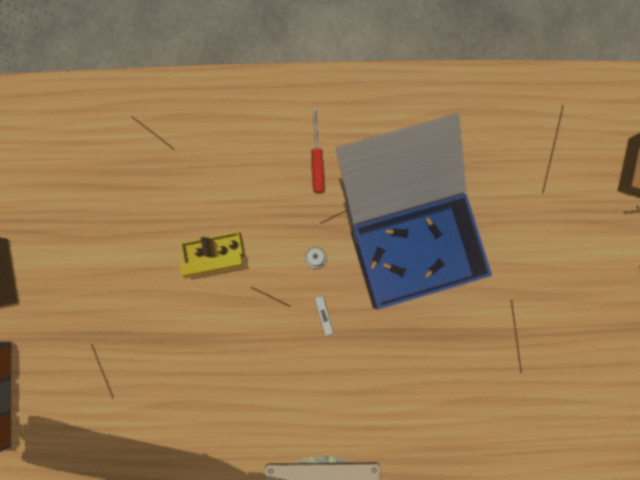

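The scene view shows the caddy at about (415,327) and the bin at (280,205), with its free rim facing the robot. In the top view the caddy is at (212,255), the tool at (316,258), the weight at (324,316), the driver at (318,150) and the bin's free rim runs (377,305) to (489,272).

```bash
python3 - <<'E'
from h import *
for n in('top','scene'):
    d=np.load(n+'0.npz');W=d['W'];px=d['px'].astype(int);r,g,b=px[...,0],px[...,1],px[...,2]
    hsv=cv2.cvtColor(d['px'],cv2.COLOR_RGB2HSV);H,S,V=[hsv[...,i].astype(int) for i in range(3)]
    X=W.reshape(-1,3)
    box=lambda a:cv2.minAreaRect((a[:,:2]*1000).astype(np.float32))
    # bin
    blue=(abs(H-112)<14)&(S>120)&(W[...,2]>.108)&(W[...,2]<.13)&(abs(W[...,1]+.2)<.25)&(W[...,0]>.35)&(W[...,0]<.85)
    a=W[blue];print(n,'rim',len(a),box(a),np.median(a[:,2]))
    y=(W[...,2]>.012)&(W[...,2]<.13)&(W[...,1]>.06)&(W[...,1]<.35)&(W[...,0]>.4)&(W[...,0]<.75)
    a=W[y];print('caddy all',len(a),box(a))
    a=W[y&(W[...,2]>.066)&(S>150)&(V>60)];print('lip',len(a),a.mean(0),box(a))
    a=W[y&(W[...,2]>.08)];print('tab',len(a),a.mean(0),a.max(0),box(a))
    a=W[y&(W[...,2]>.095)];print('tabtop',len(a),a.mean(0),a.max(0))
    o=(W[...,2]>.01)&(W[...,2]<.1)&(W[...,1]>-.1)&(W[...,1]<.06)&(W[...,0]>.35)&(W[...,0]<.85)
    k,l,s,c=cv2.connectedComponentsWithStats(o.astype(np.uint8))
    for i in range(1,k):
        if s[i,4]>40:a=W[l==i];print('obj',s[i],a.mean(0),a[:,2].max())
E
```

```text
top rim 478 ((531.3655395507812, -189.80136108398438), (155.48419189453125, 215.11834716796875), 15.268057823181152) 0.11950689911647223
caddy all 1600 ((535.2117309570312, 214.2327117919922), (74.97348022460938, 121.03943634033203), 10.62339973449707)
lip 733 [0.51484484 0.21016517 0.07315222] ((533.6947631835938, 213.9023895263672), (62.07560348510742, 120.12632751464844), 10.573873519897461)
tab 131 [0.5459474  0.2158519  0.09968937] [0.5650348  0.2648499  0.10925127] ((526.6226806640625, 230.4822998046875), (28.47821044921875, 78.52266693115234), 54.55760192871094)
tabtop 99 [0.5463341  0.21618099 0.10390336] [0.56371366 0.22302048 0.10925127]
obj [311 108  14  85 643] [7.21402849e-01 7.21208577e-04 2.10603489e-02] 0.03023332012301663
obj [358 225  13   8  49] [ 0.57945231 -0.08880221  0.05920868] 0.0994248985861537
obj [351 230  22  67 216] [ 0.50653868 -0.08423827  0.05380224] 0.09938705794231273
obj [305 247  22  22 365] [0.52553291 0.00718726 0.04637863] 0.07573269659124049
obj [317 304  14  23 118] [ 0.41169059 -0.00724908  0.01581652] 0.02843047438821486
scene rim 98 ((532.
[... 268 characters left out ...]
197] ((533.1742553710938, 214.34825134277344), (65.23016357421875, 119.90379333496094), 10.854095458984375)
tab 212 [0.54959056 0.2179323  0.09726938] [0.56483874 0.2233222  0.10837871] ((546.27880859375, 216.1146240234375), (37.60464859008789, 8.985386848449707), 9.521937370300293)
tabtop 133 [0.54847009 0.21709504 0.10302075] [0.56483874 0.2233222  0.10837871]
obj [ 281  194   57   66 1739] [ 0.53429708 -0.0818748   0.05603556] 0.09997093625351078
obj [370 234  13  16  75] [ 0.41449903 -0.00452133  0.01669343] 0.022616385557353104
obj [329 246  22  32 531] [0.53213835 0.01312351 0.03691654] 0.07114309880954975
obj [200 292  86  57 765] [0.72881248 0.00490564 0.01928079] 0.02850959095401592
```

```bash
python3 -m creep '[[[-35,-20,0],0],[[-70,-40,0],0],[[-105,-60,0],0],[[-140,-80,0],0],[[-175,-100,0],0]]' 1 40
python3 -m creep '[[[-35,-20,0],0],[[-70,-40,0],0],[[-105,-60,0],0],[[-140,-80,0],0],[[-175,-100,0],0]]'
python3 -m creep '[[[-35,-20,10],-0.1],[[-70,-40,25],-0.2],[[-100,-58,38],-0.3],[[-115,-67,50],-0.4],[[-115,-67,54],-0.464]]'
cat > st.py <<'E'
from h import *
import sys
# args: target x y z yaw_of_tool_y(deg)
o=manip.get_obs();p=o['position'];q=R.from_quat(o['ee_rot']);M=q.as_matrix()
print('t',o['clock'],'p',p.round(4),'yaw_y',np.degrees(np.arctan2(M[1,1],M[0,1])).round(2),'z',M[:,2].round(3),'F',o['ft_force'].round(2),'T',o['torque'].round(2),'w',round(o['grip_width'],3),'g',round(o['grasp_force'],1),'j',o['joint_pos'].round(2))
if len(sys.argv)>4:
    t=np.array(sys.argv[1:4],float);print('shift mm',((M.T@(t-p))*1000).round(1),'twist',-(np.radians(float(sys.argv[4]))-np.arctan2(M[1,1],M[0,1])))
E
python3 st.py .547 .2162 .142 100.7
```

```text
clock: 0.52
position: [0.3137, 0.4549, 0.3036]
ee_rot: [0.139, 0.99, -0.0, -0.0]
ft_force: [1.1, 0.2, -0.6]
grip_width: 1.0
grasp_force: 0.0
clock: 0.93
position: [0.4544, 0.3105, 0.3038]
ee_rot: [0.139, 0.99, -0.0, -0.0]
ft_force: [0.7, 0.6, 0.4]
grip_width: 0.994
grasp_force: 0.0
clock: 1.35
position: [0.5476, 0.2108, 0.2475]
ee_rot: [-0.092, 0.996, -0.002, -0.001]
ft_force: [0.0, 0.1, 0.4]
grip_width: 1.002
grasp_force: 0.0
t 1.35 p [0.5476 0.2108 0.2475] yaw_y 100.52 z [-0.002 -0.003 -1.   ] F [0.05 0.08 0.45] T [-0.01  0.07 -0.  ] w 1.002 g 0.0 j [-0.64  0.29  0.23  1.65 -0.07  1.21  1.36]
shift mm [ -0.6   5.7 105.5] twist -0.003084902927816824
```

```bash
python3 -m creep '[[[0,0,20],0],[[0,0,40],0],[[0,0,50],0],[[0,0,50],0],[[0,0,50],0]]'
python3 st.py .547 .2162 .142 100.7
python3 - <<'E'
from h import *
c=camera('scene');cv2.imwrite('pics/s1.png',cv2.resize(c['pixels'][200:400,330:530,::-1],None,fx=3,fy=3))
E
```

```text
clock: 1.77
position: [0.5454, 0.2163, 0.1999]
ee_rot: [-0.093, 0.996, -0.0, -0.0]
ft_force: [0.1, -0.8, 0.1]
grip_width: 1.001
grasp_force: 0.0
t 1.7667 p [0.5454 0.2163 0.1999] yaw_y 100.62 z [-0.001 -0.    -1.   ] F [ 0.14 -0.76  0.06] T [ 0.02  0.07 -0.03] w 1.001 g 0.0 j [-0.64  0.33  0.22  1.7  -0.08  1.12  1.36]
shift mm [-1.6 -0.3 57.9] twist -0.0014187040322493072
```

View pics/s1.png

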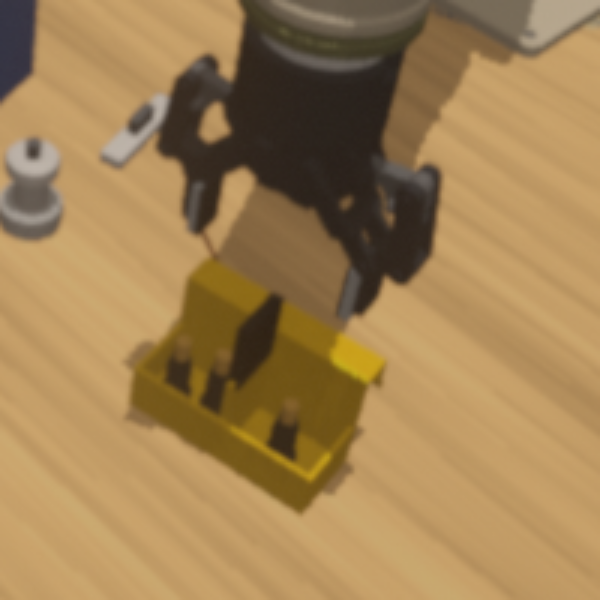

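The crop shows the open fingers straddling the black tab at (258,335), with all three stems upright. Next I descend and grip.

```bash
python3 -m creep '[[[-1,0,15],0],[[-2,0,30],0],[[-2,0,45],0],[[-2,0,58],0],[[-2,0,58],0]]'
python3 -m creep '[[[0,0,0],0],[[0,0,0],0],[[0,0,0],0],[[0,0,0],0],[[0,0,0],0]]' 0 60
python3 -m creep '[[[0,0,0],0],[[0,0,0],0],[[0,0,0],0],[[0,0,0],0],[[0,0,0],0]]'
python3 st.py
```

```text
clock: 2.23
position: [0.5468, 0.2164, 0.1403]
ee_rot: [-0.093, 0.996, -0.0, -0.001]
ft_force: [-0.8, 0.0, 0.2]
grip_width: 1.003
grasp_force: 0.0
clock: 2.65
position: [0.5478, 0.2168, 0.1426]
ee_rot: [-0.092, 0.996, 0.0, 0.0]
ft_force: [-0.7, 0.7, 0.4]
grip_width: 0.299
grasp_force: 0.0
clock: 3.07
position: [0.5478, 0.2166, 0.1422]
ee_rot: [-0.092, 0.996, 0.0, 0.0]
ft_force: [-0.0, 0.2, 2.5]
grip_width: 0.086
grasp_force: 59.1
t 3.0667 p [0.5478 0.2166 0.1422] yaw_y 100.61 z [ 0.001  0.    -1.   ] F [-0.01  0.23  2.46] T [-0.1  -0.05  0.  ] w 0.086 g 59.1 j [-0.63  0.4   0.21  1.75 -0.1   1.01  1.38]
```

```bash
python3 -m creep '[[[0,0,-4],0],[[0,0,-10],0],[[0,0,-18],0],[[0,0,-28],0],[[0,0,-40],0]]'
python3 -m creep '[[[0,0,-14],0],[[0,0,-30],0],[[0,0,-46],0],[[0,0,-62],0],[[0,0,-76],0]]'
python3 -m creep '[[[0,0,-14],0],[[0,0,-28],0],[[0,0,-38],0],[[0,0,-44],0],[[0,0,-44],0]]'
python3 - <<'E'
from h import *
W=[];
for n in('top','scene'):
    c=camera(n); save(c,n+'2.png'); np.savez(n+'2.npz',W=cloud(c),px=c['pixels'])
E
python3 st.py .489 -.2014 .302 105.3
```

```text
clock: 3.48
position: [0.5472, 0.2165, 0.1826]
ee_rot: [-0.093, 0.996, -0.0, -0.0]
ft_force: [0.4, 0.4, -4.3]
grip_width: 0.086
grasp_force: 58.4
clock: 3.9
position: [0.5477, 0.2166, 0.2603]
ee_rot: [-0.092, 0.996, 0.0, 0.001]
ft_force: [-0.6, 0.0, -3.2]
grip_width: 0.086
grasp_force: 58.4
clock: 4.32
position: [0.5479, 0.2167, 0.3037]
ee_rot: [-0.092, 0.996, 0.001, 0.001]
ft_force: [0.1, -0.2, -3.9]
grip_width: 0.085
grasp_force: 58.4
t 4.4167 p [0.5474 0.2165 0.3016] yaw_y 100.61 z [-0. -0. -1.] F [-0.17  0.25 -4.67] T [ 0.05 -0.01 -0.05] w 0.086 g 58.4 j [-0.65  0.25  0.23  1.58 -0.06  1.32  1.35]
shift mm [ 1.343e+02 -4.001e+02 -3.000e-01] twist -0.08180849481456076
```

View pics/scene2.png

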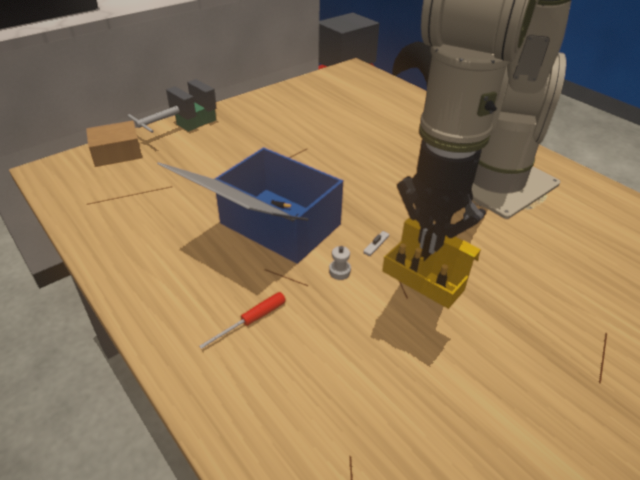

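```bash
python3 -m creep '[[[1,-3,0],0],[[3,-9,0],0],[[7,-20,0],0],[[11,-34,0],0],[[17,-51,0],0]]'
python3 -m creep '[[[6,-17,0],0],[[11,-34,0],0],[[17,-51,0],0],[[23,-68,0],0],[[29,-85,0],0]]'
python3 -m creep '[[[6,-17,0],0],[[11,-34,0],0],[[17,-51,0],0],[[23,-68,0],0],[[29,-85,0],0]]'
python3 -m creep '[[[6,-17,0],0],[[11,-34,0],0],[[17,-51,0],0],[[23,-68,0],0],[[29,-85,0],0]]'
python3 -m creep '[[[6,-17,0],0],[[11,-34,0],-0.02],[[17,-50,0],-0.04],[[22,-65,0],-0.06],[[25,-76,0],-0.08]]'
python3 -m creep '[[[2,-6,0],0],[[4,-11,0],0],[[5,-14,0],0],[[5,-14,0],0],[[5,-14,0],0]]'
python3 - <<'E'
from h import *
a2=np.radians(10.65)
d=np.load('scene2.npz');S=cv2.cvtColor(d['px'],cv2.COLOR_RGB2HSV)
def f(W,px,tcp,yaw,n):
    hsv=cv2.cvtColor(px,cv2.COLOR_RGB2HSV);c,s=np.cos(yaw),np.sin(yaw)
    Q=W-tcp;Q=np.stack([c*Q[...,0]+s*Q[...,1],-s*Q[...,0]+c*Q[...,1],Q[...,2]],-1)
    m=(abs(Q[...,0])<.07)&(abs(Q[...,1])<.08)&(Q[...,2]<-.04)&(Q[...,2]>-.16)&(hsv[...,1]>170)&(hsv[...,0]<32)&(hsv[...,0]>20)
    q=Q[m];print(n,len(q),'pct',np.percentile(q,[1,99],axis=0).round(4).tolist())
    l=q[(q[:,2]>-.078)&(q[:,0]<-.02)]
    A=np.c_[l[:,:2],np.ones(len(l))];print(' lip top fit slopes/z',np.linalg.lstsq(A,l[:,2],rcond=None)[0].round(4),len(l),np.percentile(l,[2,98],axis=0).round(4).tolist())
for n in('scene','top'):
    d=np.load(n+'2.npz');f(d['W'],d['px'],np.array([.5475,.2165,.302]),np.radians(10.6),n)
for n in('scene','top'):
    c=camera(n); save(c,n+'3.png'); W=cloud(c);o=manip.get_obs();M=R.from_quat(o['ee_rot']).as_matrix()
    f(W,c['pixels'],o['position'],np.arctan2(M[1,1],M[0,1])-np.pi/2,n)
E
python3 st.py .489 -.2014 .302 105.3
```

```text
clock: 4.83
position: [0.54, 0.1619, 0.3016]
ee_rot: [-0.093, 0.996, -0.0, -0.0]
ft_force: [0.3, -0.2, -4.4]
grip_width: 0.087
grasp_force: 58.4
clock: 5.25
position: [0.5268, 0.0717, 0.3018]
ee_rot: [-0.092, 0.996, -0.0, -0.0]
ft_force: [1.5, -0.9, -4.4]
grip_width: 0.088
grasp_force: 58.4
clock: 5.67
position: [0.5136, -0.017, 0.3019]
ee_rot: [-0.092, 0.996, 0.0, -0.0]
ft_force: [0.5, -0.6, -4.6]
grip_width: 0.083
grasp_force: 58.4
clock: 6.08
position: [0.5004, -0.1058, 0.3019]
ee_rot: [-0.092, 0.996, 0.0, 0.0]
ft_force: [-0.5, 0.3, -4.3]
grip_width: 0.084
grasp_force: 58.4
clock: 6.5
position: [0.4893, -0.1857, 0.3019]
ee_rot: [-0.131, 0.991, 0.0, 0.0]
ft_force: [-0.2, -0.2, -4.9]
grip_width: 0.084
grasp_force: 58.4
clock: 6.92
position: [0.4899, -0.1971, 0.3018]
ee_rot: [-0.132, 0.991, 0.0, -0.0]
ft_force: [-0.5, 0.6, -4.1]
grip_width: 0.082
grasp_force: 58.5
scene 2892 pct [[-0.0434, -0.0558, -0.1403], [0.0249, 0.0608, -0.0685]]
 lip top fit slopes/z [-0.1607 -0.0038 -0.0757] 585 [[-0.0446, -0.0538, -0.0775], [-0.0219, 0.0601, -0.0681]]
top 7 pct [[-0.0362, -0.0583, -0.1379], [0.008, 0.0243, -0.0666]]
 lip top fit slopes/z [ 0.1334 -0.0142 -0.064 ] 4 [[-0.0362, -0.0516, -0.0685], [-0.0242, -0.0024, -0.0666]]
scene 546 pct [[-0.0412, -0.0579, -0.1403], [0.0258, 0.0613, -0.0686]]
 lip top fit slopes/z [-0.0503  0.0086 -0.0724] 168 [[-0.0416, -0.0529, -0.0757], [-0.0219, 0.0595, -0.0685]]
top 255 pct [[-0.0307, 0.0191, -0.1428], [0.022, 0.0606, -0.0682]]
 lip top fit slopes/z [ 0.0658  0.0013 -0.0679] 24 [[-0.0329, 0.0527, -0.0727], [-0.0229, 0.0603, -0.0668]]
t 7.0167 p [ 0.4901 -0.1968  0.3018] yaw_y 105.25 z [-0.  0. -1.] F [ 0.03 -0.78 -4.46] T [ 0.03 -0.08  0.02] w 0.089 g 58.5 j [-0.2   0.12  0.55  1.75 -0.06  1.3   2.19]
shift mm [ 2.3 -4.2 -0.2] twist -0.0009061718090070947
```

View pics/scene3.png

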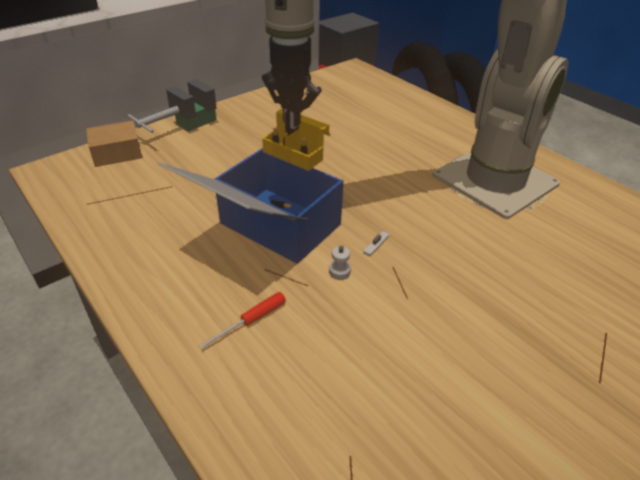

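Caddy is level over the bin at (295,140) with the stems still in. One refinement of the rim line from the saved clouds.

```bash
python3 - <<'E'
from h import *
c,s=np.cos(.267),np.sin(.267)
for n in('top','scene'):
    W=np.load(n+'0.npz')['W'];Q=W-[.5314,-.1898,0];x=c*Q[...,0]+s*Q[...,1];y=-s*Q[...,0]+c*Q[...,1];z=W[...,2]
    m=(abs(z-.12)<.005)&(abs(x+.077)<.015)&(abs(y)<.095)
    print(n,m.sum(),np.percentile(x[m],[2,25,50,75,98]).round(4),np.polyfit(y[m],x[m],1).round(4),np.median(z[m]))
    m=(z>.03)&(z<.1)&(abs(x+.077)<.015)&(abs(y)<.09)
    print('  wall face',m.sum(),np.percentile(x[m],[5,50,95]).round(4) if m.sum() else '')
    m=(abs(z-.12)<.006)&(abs(x)<.06)&(abs(abs(y)-.107)<.015)
    print('  sides',[np.median(y[m&(k*y>0)]).round(4) for k in(1,-1)])
E
```

```text
top 357 [-0.0816 -0.0801 -0.0785 -0.0769 -0.0755] [ 0.0023 -0.0785] 0.1196851408502469
  wall face 158 [-0.0761 -0.0756 -0.0753]
  sides [np.float64(0.1056), np.float64(-0.1075)]
scene 225 [-0.0831 -0.0792 -0.0771 -0.0755 -0.073 ] [ 0.005  -0.0775] 0.11812530676637871
  wall face 1346 [-0.0782 -0.0759 -0.0735]
  sides [np.float64(0.1072), np.float64(-0.106)]
```

```bash
python3 -m creep '[[[1,-1,3],0],[[2,-2,9],0],[[3,-4,17],0],[[4,-4,26],0],[[4,-4,36],0]]'
python3 -m creep '[[[0,0,10],0],[[0,0,20],0],[[0,0,28],0],[[0,0,35],0],[[0,0,40],0]]'
python3 -m creep '[[[0,0,1],0],[[0,0,1],0],[[0,0,1],0]]'
python3 - <<'E'
from h import *
ims=[]
for n in('scene','top'):
    c=camera(n);ims.append(c['pixels'])
a=cv2.resize(ims[0][60:210,200:400],(800,600))[:, :, ::-1];cv2.imwrite('pics/s4.png',a)
E
python3 st.py .4877 -.2017 .192 105.3
```

```text
clock: 7.43
position: [0.4868, -0.2025, 0.2647]
ee_rot: [-0.132, 0.991, 0.0, -0.0]
ft_force: [0.9, 0.2, -4.0]
grip_width: 0.082
grasp_force: 58.5
clock: 7.85
position: [0.4869, -0.2023, 0.2248]
ee_rot: [-0.132, 0.991, 0.0, -0.0]
ft_force: [0.7, -0.2, -4.6]
grip_width: 0.086
grasp_force: 58.5
clock: 8.1
position: [0.4873, -0.2024, 0.2252]
ee_rot: [-0.132, 0.991, -0.0, 0.0]
ft_force: [-0.2, 1.1, -4.2]
grip_width: 0.088
grasp_force: 58.5
t 8.2 p [ 0.4874 -0.2024  0.2254] yaw_y 105.2 z [ 0.001 -0.    -1.   ] F [ 0.18 -0.88 -3.99] T [-0.01  0.   -0.  ] w 0.082 g 58.5 j [-0.18  0.19  0.55  1.85 -0.11  1.14  2.24]
shift mm [-0.5  0.6 33.4] twist -0.0017922905070564266
```

View pics/s4.png

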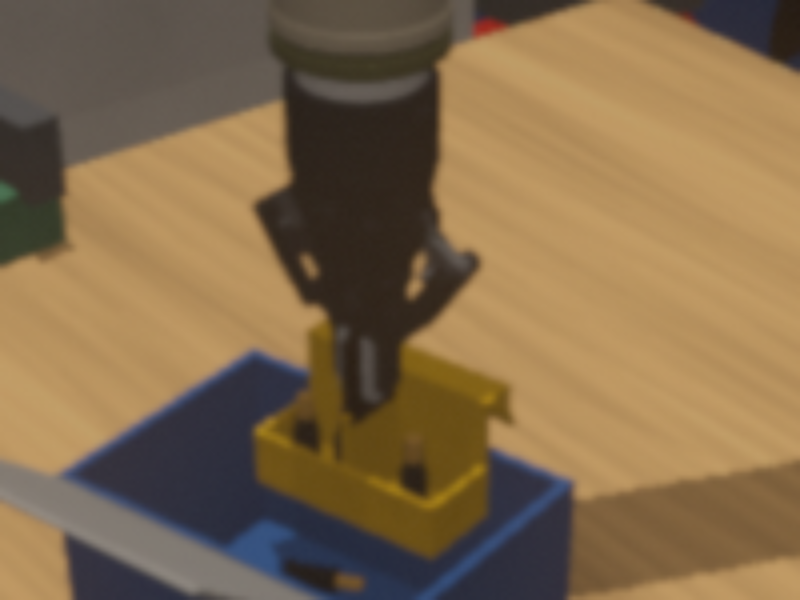

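The tray is entering the bin, and the lip at (510,400) is just outside the rim line. Continuing down slowly while watching the force.

```bash
python3 -m creep '[[[0,0,4],0],[[0,0,8],0],[[0,0,12],0],[[0,0,16],0],[[0,0,18],0]]'
python3 -m creep '[[[0,0,2],0],[[0,0,4],0],[[0,0,6],0],[[0,0,8],0],[[0,0,8],0]]'; python3 st.py .4877 -.2017 .192 105.3
```

```text
clock: 8.62
position: [0.4869, -0.2022, 0.2061]
ee_rot: [-0.132, 0.991, 0.0, -0.0]
ft_force: [0.1, -0.6, -3.7]
grip_width: 0.082
grasp_force: 58.5
clock: 9.03
position: [0.487, -0.2023, 0.1985]
ee_rot: [-0.132, 0.991, 0.0, -0.0]
ft_force: [0.1, 0.5, -4.2]
grip_width: 0.087
grasp_force: 58.5
t 9.0333 p [ 0.487  -0.2023  0.1985] yaw_y 105.2 z [-0.  0. -1.] F [ 0.13  0.46 -4.21] T [ 0.08 -0.01 -0.01] w 0.087 g 58.5 j [-0.17  0.22  0.54  1.87 -0.13  1.08  2.25]
shift mm [-0.9  0.4  6.5] twist -0.001802748883283245
```

No contact yet; the slot roof is about 6 mm above the rim. I'll lower it to touch.

```bash
python3 -m creep '[[[0,0,1],0],[[0,0,2],0],[[0,0,3],0],[[0,0,4],0],[[0,0,4],0]]'
python3 -m creep '[[[0,0,1],0],[[0,0,2],0],[[0,0,2],0]]'; python3 st.py .4877 -.2017 .192 105.3
python3 - <<'E'
from h import *
c=camera('scene')
cv2.imwrite('pics/s5.png',cv2.resize(c['pixels'][60:210,200:400],(800,600))[:, :, ::-1])
E
```

```text
clock: 9.45
position: [0.487, -0.2023, 0.1947]
ee_rot: [-0.132, 0.991, 0.0, -0.0]
ft_force: [0.7, -0.2, -3.7]
grip_width: 0.087
grasp_force: 58.5
clock: 9.7
position: [0.487, -0.2023, 0.1927]
ee_rot: [-0.132, 0.991, 0.0, -0.0]
ft_force: [-0.0, -0.1, -4.1]
grip_width: 0.084
grasp_force: 58.5
t 9.7 p [ 0.487  -0.2023  0.1927] yaw_y 105.2 z [-0.  0. -1.] F [-0.01 -0.08 -4.06] T [0.01 0.02 0.01] w 0.084 g 58.5 j [-0.17  0.23  0.54  1.88 -0.13  1.07  2.26]
shift mm [-0.8  0.4  0.7] twist -0.00179478246461251
```

View pics/s5.png

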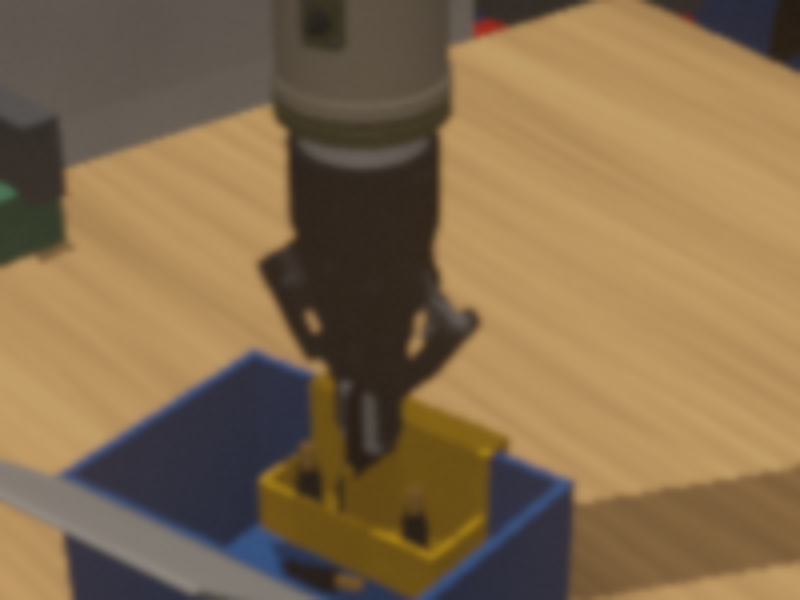

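The lip at (505,440) now covers the rim, and its flange is hidden outside the wall. Feeling for contact.

```bash
python3 -m creep '[[[0,0,0.5],0],[[0,0,1],0],[[0,0,1],0]]'
python3 -m creep '[[[0,0,0.5],0],[[0,0,1],0],[[0,0,1],0]]'; python3 st.py
```

```text
clock: 10.0
position: [0.4872, -0.2024, 0.1922]
ee_rot: [-0.132, 0.991, 0.0, 0.0]
ft_force: [-1.1, 0.2, 0.1]
grip_width: 0.086
grasp_force: 59.3
clock: 10.25
position: [0.4873, -0.2024, 0.192]
ee_rot: [-0.132, 0.991, 0.0, 0.0]
ft_force: [-5.0, 1.7, 11.2]
grip_width: 0.084
grasp_force: 61.1
t 10.25 p [ 0.4873 -0.2024  0.192 ] yaw_y 105.2 z [ 0.001  0.001 -1.   ] F [-4.96  1.72 11.2 ] T [0.43 1.56 0.02] w 0.084 g 61.1 j [-0.17  0.23  0.54  1.88 -0.13  1.07  2.26]
```

```bash
python3 -m creep '[[[0,0,-0.5],0],[[0,0,-1],0],[[0,0,-1],0],[[0,0,-1],0]]' - 20
python3 -m creep '[[[0,0,0],0],[[0,0,0],0],[[0,0,0],0],[[0,0,0],0]]' 0.11
python3 -m creep '[[[0,0,0],0],[[0,0,0],0],[[0,0,0],0],[[0,0,0],0]]' 0.16
python3 -m creep '[[[0,0,0],0],[[0,0,0],0],[[0,0,0],0],[[0,0,0],0]]' 0.45;python3 st.py
python3 - <<'E'
from h import *
c=camera('scene')
cv2.imwrite('pics/s6.png',cv2.resize(c['pixels'][60:210,200:400],(800,600))[:, :, ::-1])
E
```

```text
clock: 10.58
position: [0.4872, -0.2024, 0.1921]
ee_rot: [-0.132, 0.991, 0.0, 0.0]
ft_force: [-1.7, 0.6, 3.8]
grip_width: 0.089
grasp_force: 59.6
clock: 10.92
position: [0.4872, -0.2024, 0.1918]
ee_rot: [-0.132, 0.991, -0.0, 0.0]
ft_force: [0.8, -0.4, 0.8]
grip_width: 0.112
grasp_force: 0.0
clock: 11.25
position: [0.4871, -0.2024, 0.1919]
ee_rot: [-0.132, 0.991, 0.0, 0.0]
ft_force: [-0.8, -0.1, 0.6]
grip_width: 0.159
grasp_force: 0.0
clock: 11.58
position: [0.4871, -0.2023, 0.1919]
ee_rot: [-0.132, 0.991, 0.0, 0.0]
ft_force: [0.4, -0.7, 0.2]
grip_width: 0.447
grasp_force: 0.0
t 11.5833 p [ 0.4871 -0.2023  0.1919] yaw_y 105.2 z [-0.  0. -1.] F [ 0.4  -0.66  0.2 ] T [ 0.   -0.   -0.01] w 0.447 g 0.0 j [-0.17  0.23  0.54  1.88 -0.13  1.07  2.26]
```

View pics/s6.png

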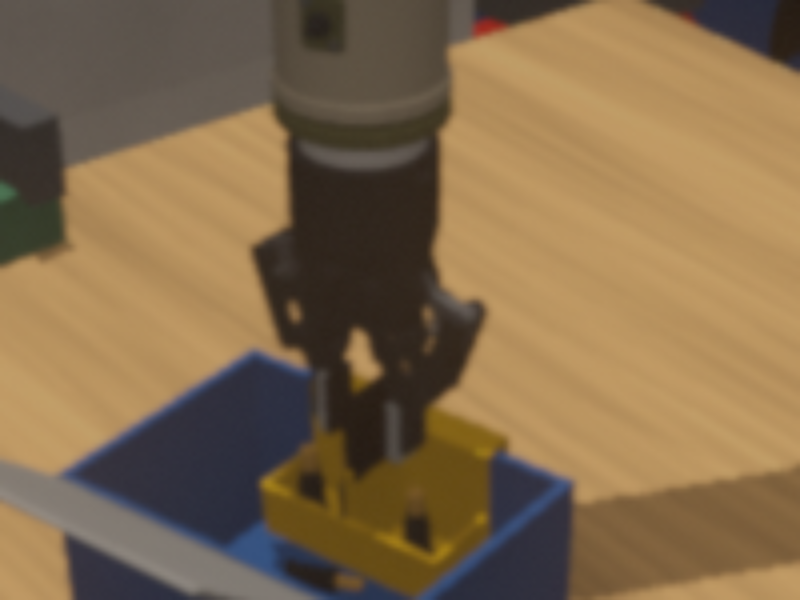

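The caddy hangs on the rim with the fingers open either side of the tab at (370,430). Withdrawing straight up.

```bash
python3 -m creep '[[[0,0,-6],0],[[0,0,-16],0],[[0,0,-30],0],[[0,0,-46],0],[[0,0,-62],0]]'
python3 -m creep '[[[0,0,-20],0],[[0,0,-45],0],[[0,0,-70],0],[[0,0,-90],0],[[0,0,-100],0]]'
python3 -m creep '[[[0,0,0],0],[[0,0,0],0],[[0,0,0],0],[[0,0,0],0]]'
python3 - <<'E'
from h import *
c=camera('scene');W=cloud(c)
cv2.imwrite('pics/s7.png',cv2.resize(c['pixels'][60:210,200:400],(800,600))[:, :, ::-1])
hsv=cv2.cvtColor(c['pixels'],cv2.COLOR_RGB2HSV);s=(hsv[...,1]>170)&(hsv[...,0]>20)&(hsv[...,0]<32)
Q=W-[.5314,-.1898,0];a=.267;x=np.cos(a)*Q[...,0]+np.sin(a)*Q[...,1];y=-np.sin(a)*Q[...,0]+np.cos(a)*Q[...,1];z=W[...,2]
m=s&(abs(x)<.11)&(abs(y)<.1)&(z>.02)&(z<.2);l=m&(z>.117)
print(m.sum(),np.percentile(x[m],[1,99]),np.percentile(y[m],[1,99]),np.percentile(z[m],[1,99]),'lip',np.percentile(x[l],[2,98]),np.median(z[l]))
E
```

```text
clock: 12.05
position: [0.4871, -0.2025, 0.2555]
ee_rot: [-0.132, 0.991, -0.0, 0.0]
ft_force: [0.7, -0.4, 0.0]
grip_width: 0.45
grasp_force: 0.0
clock: 12.47
position: [0.4875, -0.2028, 0.3575]
ee_rot: [-0.132, 0.991, -0.001, 0.002]
ft_force: [0.4, -0.5, -0.3]
grip_width: 0.451
grasp_force: 0.0
clock: 12.8
position: [0.4867, -0.2022, 0.3525]
ee_rot: [-0.132, 0.991, 0.0, -0.001]
ft_force: [-0.1, 0.4, -0.5]
grip_width: 0.451
grasp_force: 0.0
424 [-0.08899279 -0.02241487] [-0.05893724  0.06111153] [0.04916273 0.12439806] lip [-0.08948049 -0.06824357] 0.1218644170178936
```

View pics/s7.png

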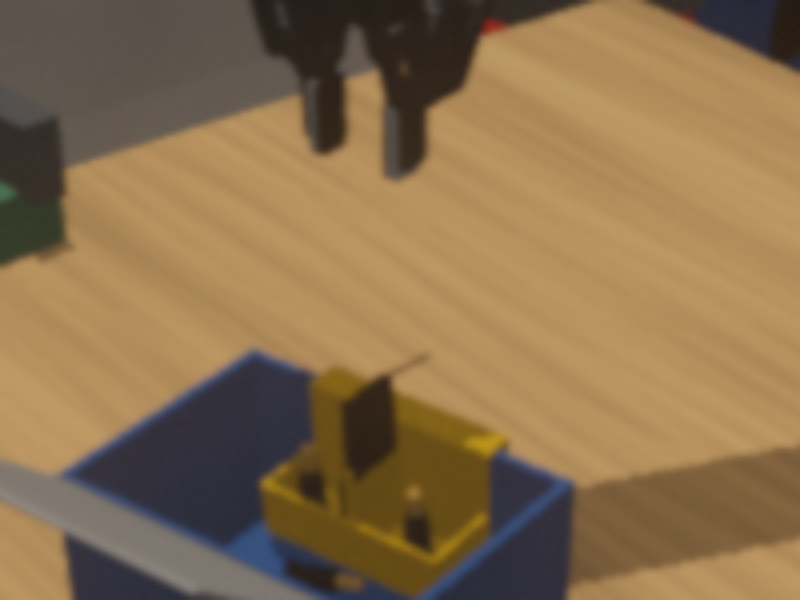

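The caddy hangs freely on the rim: the lip is at (505,440), the stems are upright at (415,505) and (310,475), and the gripper is clear. Handing in.

```bash
python3 -c "
from workcell import manip
print(manip.hand_in())"
```

```text
the job is handed in; nothing more can be done
None
```

The caddy hangs by its lip on the bin's free rim with the tray inside, released and clear of the gripper, and I handed the job in at about 13 s; no verdict came back, and the last picture shows two stems upright, with the third, last seen in the tray at lift, not separately visible there.

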